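# Shut the spares box: fold the flap and tuck it under the lip

### The job

One of the two grey spares boxes on the bench stands open with its hinged flap sprung up. Push the flap over flat with your fingertips and, keeping it pressed down, push its thumb ridge towards the lip until the flap's edge is tucked fully home beneath the lip and stays shut by itself, then draw away. Do not pick anything up: leave the box standing where it is, and leave the shut box and everything else in place.

Things in the scene. Friction and masses are not known exactly. Their poses are not given: they have to be found in the camera images.
- box: the open spares box: grey plastic, 150 (its x) x 120 (y) x 70 mm high, open-topped, steel parts inside, about 2.2 kg, loose on the bench. Origin: centre of its underside, z up. Its x axis points from the hinge side (x = -75 mm, turned roughly to the robot) to the lip side (x = +75 mm). Hinge, flap and lip are centred on its y
- hinge_pin (a point): middle of the hinge pin, which runs along the box's y over the hinge-side rim, at box x = -75 mm, 72 mm above the bench; 10 mm thick, 84 mm long
- fold (a joint): flap angle about the pin, rad: 0 = flat shut over the box (stop), 1.57 = straight up, more = leaning back away from the box (stop 2.1). Starts at 1.45 to 1.9. A weak spring (0.06 N m/rad towards 1.7, so 0.1 N m when shut; friction 0.02 N m) swings the flap up again whenever it is let go and not held under the lip
- tuck (a joint): how far the flap is slid on its slotted hinge, m, along its own length away from the pin: 0 = drawn back (at the start), 0.028 = stop, fully home under the lip. Friction about 1.5 N; stays where left. The flap must lie flat before it is slid out, else its edge comes down on top of the lip
- flap_ridge (a point): foot of the hinge-side face of the thumb ridge on the flap's outer (upper when shut) face, 80 mm from the pin (plus tuck). The ridge is 60 mm wide (y), 10 mm long, 8 mm proud, the only raised thing on the flap; push it from this side to slide the flap. Axes are the flap's: x from pin to free edge, z out of the outer face
- flap_edge (a point): middle of the flap's free edge, 117 mm from the pin (plus tuck), at mid thickness. The flap is a flat grey plastic plate, 3 mm thick, 100 mm wide, reaching from 8 to 117 mm from the pin (plus tuck)
- lip (a point): the lip: a steel strip 60 mm wide (y), 3 mm thick, over the lip-side rim. This point: start of its flat underside, box x = +58 mm, 77 mm above the bench; flat to x = 79 mm. Towards the hinge a flared lead-in rises to x = 50 mm, 86 mm up. The shut flap's top is 73.5 mm up (3.5 mm of play); at tuck 0 its edge stops 8 mm short of the flare, 16 mm short of the flat part
- shut_box: a second spares box of the same make and size as the open one, already shut: its flap lies flat and tucked under its lip. Leave it alone. Origin: centre of its underside, z up, about 90 mm high overall. The two boxes may stand either way round, left or right
- bearing: loose steel bearing ring lying flat, 52 mm across, 18 mm high; origin centre of underside. Bystander
- wrench: loose steel wrench lying flat, 160 mm long along its x; origin under its middle. Bystander
- coupling: loose dark steel coupling standing on its 48 mm flange, 50 mm high; origin centre of underside. Bystander
- screwdriver: loose screwdriver with a blue handle, lying, 200 mm long along its x. Bystander
- oil_bottle: loose white plastic bottle, 60 mm across, 140 mm high, standing; origin centre of underside. Bystander
- roller: loose steel roller pin standing upright, 32 mm across, 90 mm high; origin centre of underside. Bystander
- parts_cup: loose black plastic cup, 70 mm across, 60 mm high; origin centre of underside. Bystander
- roller_center (a point): centre of the roller pin, 45 mm above its foot
Things that resemble listed ones, but are neither listed nor needed, are in the scene too. Leave any red look-alike of the box alone.

How it is judged:
By the outcome, as a careful person would: the job done as asked, in the order asked, and still so for the second after the job is handed in, with the robot touching nothing.
It also fails if it takes over 40 s, if anything falls off the work surface, if the arm or the gripper's body presses on something with over 40 N, if the wrist force passes 120 N, or if a joint passes its speed limit or range.

### The arm

A 6-joint arm with a two-finger parallel gripper is mounted at the origin on the work surface. World frame = base frame: x ahead of the robot, y to its left, z up, the work surface at z = 0. Lengths are in m, angles in rad, forces in N, time in s.
With the tool pointing down it reaches from about 0.275 to 0.825 m from the base axis. Payload 5.2 kg.
Tool frame: the origin (TCP) lies between the finger pads; the fingertips stand 11 mm ahead of it and the grasp point (between the pads) lies 8 mm behind it; x points along the fingers, y is the direction in which the jaws open and shut, and the axes are right-handed (so a half turn about x gives the same grasp; the last joint's range is limited). The gripper opens to 93 mm and grips with 3 to 60 N. Pads are 15 mm wide; open, the fingers measure 128 mm over their backs; the gripper's body (75 mm by 188 mm) begins 65 mm behind the grasp point.
Start: joints at [-1.419, 0.259, 1.535, -0, 1.348, -0.203], TCP at [0.191, -0.516, 0.23] pointing down, gripper open.
Joint ranges: [-3.14, 3.14], [-0.91, 2.08], [0.19, 2.58], [-1.22, 4.36], [0.22, 2.71], [-3.12, 3.12]. Speed limits (rad/s): [2.57, 2.57, 3.14, 3.14, 3.14, 3.14].

### API

Orientations are given as a unit quaternion [x, y, z, w].
In Python, from bench import state, snapshot, finish_job gives the robot as it stands.
- The arm moves only by the tool servo_tool, never from a script. Its argument "plan" is a list of rows, each an object with "turn": the turn, a rotation vector about the tool's x, y, z in rad, a list of three; "linear": the shift along the tool's x, y, z in m, a list of three; "grip": the opening, from 0 (shut) to 1 (fully open). In form: [{"turn": [wx, wy, wz], "linear": [tx, ty, tz], "grip": grip}, ...]. A call has 1 to 20 rows; each row shifts and turns the pose as measured when the row begins, along the tool's axes as they then stand; what a row does not reach is not made up. A row lasts 1/8 s, in which the tool goes at most 62.5 mm and 10.7 degrees, less where a joint would pass 70% of its speed; a pose out of reach is approached as far as the arm can. A call is refused whole if a number of a shift passes 0.0625 or a number of a turn 0.188, either way. A call with a gripper value outside its range is refused whole. The fingers move at their own pace and stop on an object; "squeeze" is the grip in N (left out, the last holds). Time passes only in rows, so rows that do not move let the fingers close. It gives the time, the measured TCP pose, the force and the opening at its end, in the units of the state.
- state(): the state, without advancing time (a new reading comes with each control period).
- snapshot(name): name is "side" or "top" or "wrist"; returns a dict with "frame" (400x640x3 uint8, red, green, blue), "mtx" (3x3 intrinsics, pixels), "rvec" (rotation vector, rad) and "tvec" (3), from world to camera coordinates, as OpenCV has them; the wrist camera has in their place "T_tool_cam" (4x4, takes a point from camera to tool coordinates, whose origin is the TCP and whose axes are the tool frame's). Camera axes: x right, y down, z forward; pixel columns grow to the right and rows downward; lengths in m; the calibration is good to about 2 mm. A picture is of the moment at which its call begins: read the wrist's pose just before it. There is no depth.
- finish_job(): hands the job in, once; it reports no verdict.
The state is a dict: "time_s": time; "q": joint angles; "qvel": joint speeds; "tau": joint torques, N m; "ee_pos": TCP position; "ee_rot": TCP orientation; "wrist_force": force on the tool from outside, world axes, zero at the start; "wrist_torque": the same for the moment, N m; "gripper_width": finger opening in m.
Only numpy, scipy, OpenCV 4.12 (cv2) and the standard library are available. Lean on these libraries where they do the work, as an engineer would, in place of code of your own. Each camera call takes 0.05 s, during which the arm holds its last target.

## Working session

There is one attempt and no reset: what is moved stays moved. The work goes in short steps, Python scripts to look and compute and a tool call to move; the robot and the scene stay as the last step left them, time stands still between calls to the robot, and variables do not carry over. Pictures are saved under pics/ and viewed, and the job is handed in when it is done.

Besides the shell and the picture viewer there is one more tool, called after ">>>" as name(argument=value, ...) on one line, values as JSON. servo_tool: Moves the arm, as the interface text tells. Its arguments: {"type":"object","properties":{"plan":{"type":"array"},"squeeze":{"type":"number"}},"required":["plan"]}

```bash
mkdir -p pics; ls; python3 - <<'E'
from bench import state, snapshot
import cv2
s=state(); print(s)
for n in ["side","top","wrist"]:
    d=snapshot(n); cv2.imwrite(f"pics/{n}0.png",d["frame"][:,:,::-1])
    print(n,{k:v for k,v in d.items() if k!="frame"})
E
```

```text
pics
{'time_s': 0.0, 'q': array([-1.41879481e+00,  2.59348497e-01,  1.53609062e+00, -7.02904652e-06,
        1.34797809e+00, -2.02803730e-01]), 'qvel': array([-0.0014832 ,  0.00156185,  0.0003469 ,  0.00133774,  0.00068751,
       -0.00088415]), 'tau': array([ 2.45245070e-05, -4.37305856e+01, -2.84004503e+01,  7.22004916e-02,
        4.14734613e-02, -1.31476208e-04]), 'ee_pos': array([ 0.19101062, -0.51520485,  0.2288117 ]), 'ee_rot': array([ 0.69602258,  0.12543107, -0.69599466,  0.12414121]), 'wrist_force': array([ 0.26763325, -0.41370295, -0.22126393]), 'wrist_torque': array([-0.03260286,  0.01111092, -0.01220387]), 'gripper_width': 0.09301413700494536}
side {'mtx': array([[366.53768379,   0.        , 323.39302202],
       [  0.        , 366.53768379, 200.42871223],
       [  0.        ,   0.        ,   1.        ]]), 'rvec': array([ 0.78427789, -2.5827358 ,  1.06053824]), 'tvec': array([0.43158436, 0.29563854, 1.01030611])}
top {'mtx': array([[424.62634681,   0.        , 320.64299592],
       [  0.        , 424.62634681, 199.44728435],
       [  0.        ,   0.        ,   1.        ]]), 'rvec': array([ 2.12777641, -2.18757883,  0.1358042 ]), 'tvec': array([-0.06495445,  0.55214483,  1.58122729])}
wrist {'mtx': array([[309.71685765,   0.        , 320.52363131],
       [  0.        , 309.71685765, 195.11815036],
       [  0.        ,   0.        ,   1.        ]]), 'T_tool_cam': array([[-4.61443502e-05, -2.56152415e-01,  9.66636404e-01,
        -1.53824529e-01],
       [ 9.99999917e-01, -4.02850926e-04, -5.90158730e-05,
        -2.12219256e-04],
       [ 4.04527429e-04,  9.66636321e-01,  2.56152412e-01,
        -6.99609063e-02],
       [ 0.00000000e+00,  0.00000000e+00,  0.00000000e+00,
         1.00000000e+00]])}
```

View pics/side0.png

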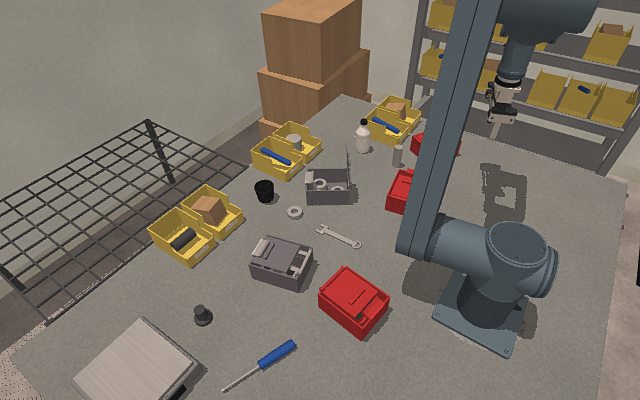

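View pics/top0.png

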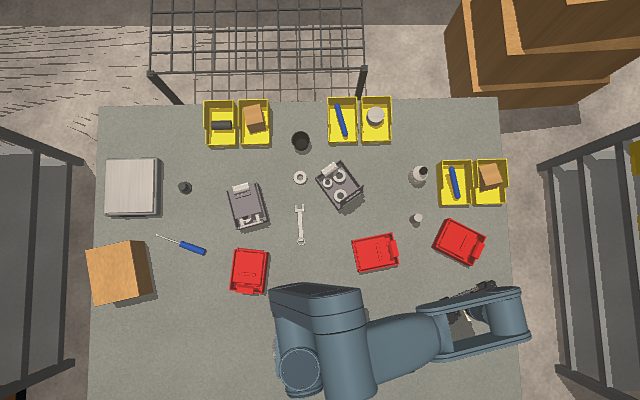

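View pics/wrist0.png

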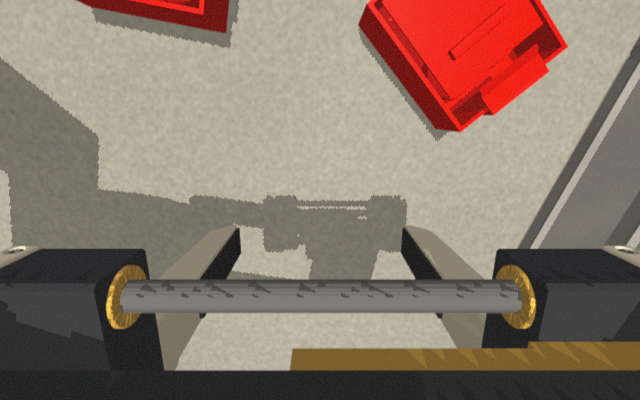

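```bash
python3 - <<'E'
import cv2,numpy as np
a=cv2.imread("pics/top0.png")[145:245,210:380]; b=cv2.imread("pics/side0.png")[135:215,290:390]
cv2.imwrite("pics/c_top.png",cv2.resize(a,None,fx=4.7,fy=4.7,interpolation=cv2.INTER_CUBIC))
cv2.imwrite("pics/c_side.png",cv2.resize(b,None,fx=7,fy=7,interpolation=cv2.INTER_CUBIC))
E
```

```text
(no output)
```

View pics/c_top.png

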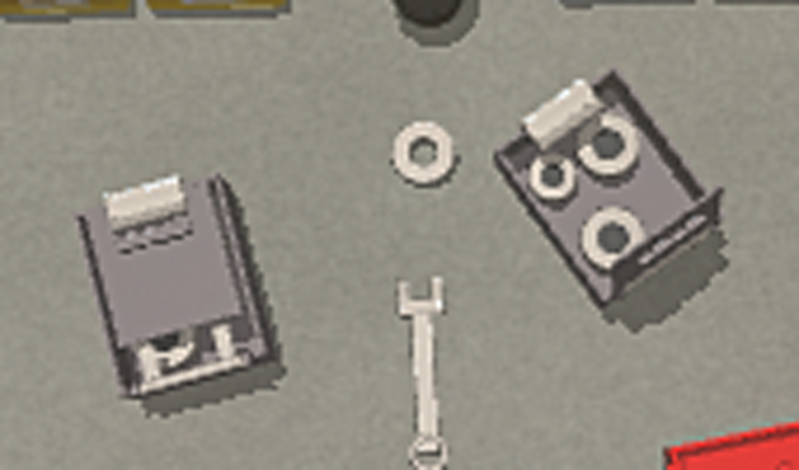

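View pics/c_side.png

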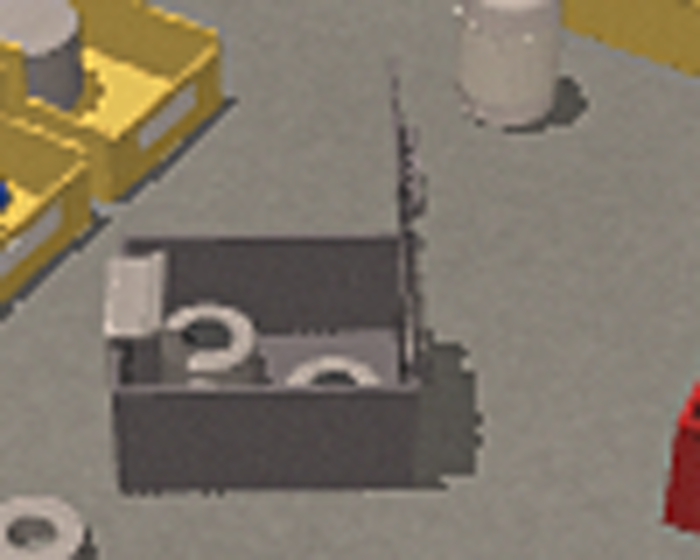

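```bash
cat > h.py <<'E'
import numpy as np,cv2
from scipy.spatial.transform import Rotation as R
from bench import state,snapshot
def cam(d,s=None):
    if "T_tool_cam" in d:
        T=np.eye(4);T[:3,:3]=R.from_quat(s["ee_rot"]).as_matrix();T[:3,3]=s["ee_pos"]
        M=T@d["T_tool_cam"]; return M[:3,:3],M[:3,3]
    Rm=cv2.Rodrigues(d["rvec"])[0]; return Rm.T,-Rm.T@d["tvec"]
def ray(d,px,s=None):
    A,o=cam(d,s); K=d["mtx"]
    v=A@np.array([(px[0]-K[0,2])/K[0,0],(px[1]-K[1,2])/K[1,1],1]); return o,v
def onz(d,px,z,s=None):
    o,v=ray(d,px,s); return o+v*(z-o[2])/v[2]
def proj(d,P,s=None):
    A,o=cam(d,s); c=(np.atleast_2d(P)-o)@A; K=d["mtx"]
    return np.c_[K[0,0]*c[:,0]/c[:,2]+K[0,2],K[1,1]*c[:,1]/c[:,2]+K[1,2]]
E
python3 - <<'E'
from h import *
d=snapshot("top"); e=snapshot("side")
np.set_printoptions(precision=4,suppress=True)
c=lambda x,y:(x/4.7+210-0.4,y/4.7+145-0.4)
P={}
for n,p,z in [("lipL",(498,155),.07),("lipR",(614,72),.07),("hinL",(605,308),.07),("flapTL",(610,290),.19),("flapTR",(720,195),.19)]:
    P[n]=onz(d,c(*p),z); print(n,P[n])
print(np.linalg.norm(P["lipL"]-P["lipR"]),np.linalg.norm(P["lipL"]-P["hinL"]))
k=lambda x,y:(x/7+290-.4,y/7+135-.4)
for n,p,z in [("nearlip",(112,392),.07),("nearhinge",(418,388),.07),("farlip",(125,238),.07),("farhinge",(400,236),.07)]:
    print(n,onz(e,k(*p),z))
# other objects
for n,p in [("wrench a",(300,205)),("wrench b",(300,243)),("bearing",(300,177)),("bottle",(419,176)),("roller",(417,219)),("shut",(248,205)),("red",(376,252)),("cup",(301,143))]: print(n,onz(d,p,.03))
E
```

```text
lipL [ 0.6287 -0.0634  0.07  ]
lipR [ 0.6935 -0.158   0.07  ]
hinL [ 0.5039 -0.1446  0.07  ]
flapTL [ 0.5052 -0.1433  0.19  ]
flapTR [ 0.5731 -0.2263  0.19  ]
0.11469670309084498 0.14883768588330248
nearlip [ 0.6335 -0.0582  0.07  ]
nearhinge [ 0.5101 -0.1421  0.07  ]
farlip [ 0.6966 -0.1559  0.07  ]
farhinge [ 0.5776 -0.2351  0.07  ]
wrench a [ 0.5316 -0.0011  0.03  ]
wrench b [0.3876 0.0021 0.03  ]
bearing [ 0.6397 -0.0034  0.03  ]
bottle [ 0.6309 -0.4604  0.03  ]
roller [ 0.4658 -0.4435  0.03  ]
shut [0.537  0.1969 0.03  ]
red [ 0.346  -0.2826  0.03  ]
cup [ 0.7734 -0.0102  0.03  ]
```

```bash
python3 - <<'E'
from h import *
np.set_printoptions(precision=4,suppress=True)
s=state(); M=R.from_quat(s["ee_rot"]).as_matrix(); print(M)
yaw=np.deg2rad(33.4); ex=np.array([np.cos(yaw),np.sin(yaw),0])
for sg in (1,-1):
    tz=sg*ex; tx=np.array([0,0,-1.]); ty=np.cross(tz,tx)
    T=np.c_[tx,ty,tz]; rv=(R.from_matrix(M).inv()*R.from_matrix(T)).as_rotvec(); print(sg,rv)
C=np.array([.602,-.150,0]); tgt=C-.14*ex; tgt[2]=.34
print(tgt, M.T@(tgt-s["ee_pos"]), "azimuth",np.arctan2(tgt[1],tgt[0]))
E
```

```text
[[-0.0001  0.3474 -0.9377]
 [ 0.0009 -0.9377 -0.3474]
 [-1.     -0.0008 -0.0002]]
1 [2.9134 0.0012 0.0004]
-1 [-0.2282 -0.0003  0.0008]
[ 0.4851 -0.2271  0.34  ] [-0.1105 -0.1684 -0.376 ] azimuth -0.4377731244760005
```

>>> servo_tool(plan=[{"turn": [-0.114, 0, 0], "linear": [-0.055, 0, 0], "grip": 0}, {"turn": [-0.114, 0, 0], "linear": [-0.055, 0, 0], "grip": 0}, {"turn": [0, 0, 0], "linear": [0, -0.01, -0.05], "grip": 0}, {"turn": [0, 0, 0], "linear": [0, -0.01, -0.05], "grip": 0}, {"turn": [0, 0, 0], "linear": [0, -0.01, -0.05], "grip": 0}, {"turn": [0, 0, 0], "linear": [0, -0.01, -0.05], "grip": 0}, {"turn": [0, 0, 0], "linear": [0, -0.01, -0.05], "grip": 0}, {"turn": [0, 0, 0], "linear": [0, -0.01, -0.05], "grip": 0}, {"turn": [0, 0, 0], "linear": [0, -0.01, -0.05], "grip": 0}, {"turn": [0, 0, 0], "linear": [0, -0.01, -0.05], "grip": 0}, {"turn": [0, 0, 0], "linear": [0, 0, 0], "grip": 0}], squeeze=20)

```text
time_s: 1.62
ee_pos: [0.4871, -0.2182, 0.342]
ee_rot: [0.678, 0.206, -0.676, 0.204]
wrist_force: [-0.6, -0.3, -0.3]
gripper_width: 0.0004
```

```bash
cat > look.py <<'E'
import sys
from h import *
np.set_printoptions(precision=4,suppress=True)
s=state()
import pickle
o={"s":s}
for n in sys.argv[2:]:
    o[n]=snapshot(n); cv2.imwrite(f"pics/{n}{sys.argv[1]}.png",o[n]["frame"][:,:,::-1])
pickle.dump(o,open(f"d{sys.argv[1]}.pkl","wb"))
print(s["time_s"],s["ee_pos"],s["wrist_force"],s["gripper_width"]); print(R.from_quat(s["ee_rot"]).as_matrix())
E
python3 look.py 1 wrist
```

```text
1.625 [ 0.4871 -0.2182  0.342 ] [-0.6055 -0.3301 -0.2749] 0.0004198907943147148
[[ 0.0011  0.5541 -0.8325]
 [ 0.0037 -0.8325 -0.554 ]
 [-1.     -0.0024 -0.003 ]]
```

View pics/wrist1.png

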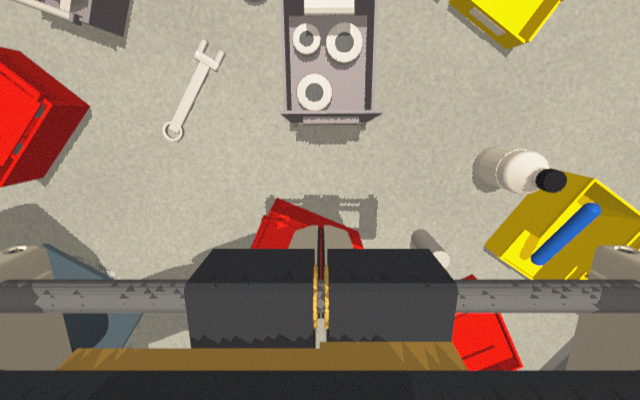

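```bash
python3 - <<'E'
import cv2
b=cv2.imread("pics/wrist1.png")[0:140,260:400]
cv2.imwrite("pics/c_w1.png",cv2.resize(b,None,fx=4.2,fy=4.2,interpolation=cv2.INTER_CUBIC))
E
```

```text
(no output)
```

View pics/c_w1.png

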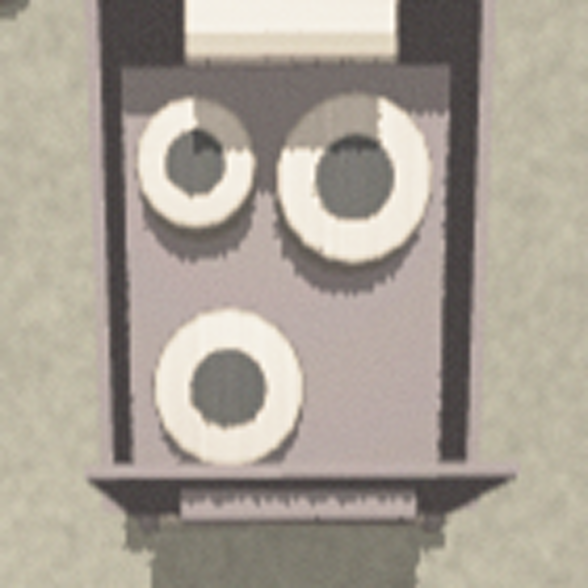

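```bash
python3 - <<'E'
from h import *; import pickle
np.set_printoptions(precision=4,suppress=True)
o=pickle.load(open("d1.pkl","rb"));s=o["s"];d=o["wrist"]
c=lambda x,y:(x/4.2+260-.38,y/4.2-.38)
f=lambda p,z:onz(d,c(*p),z,s)
fl=f((185,58),.086);fr=f((398,58),.086);print("flare",fl,fr,np.linalg.norm(fl-fr))
L=[f((95,20),.07),f((106,440),.07)];Rr=[f((489,20),.07),f((474,440),.07)]
for a in (L,Rr): v=a[1]-a[0]; print(a,"yaw",np.degrees(np.arctan2(-v[1],-v[0])))
print("width",np.linalg.norm(L[0]-Rr[0]),np.linalg.norm(L[1]-Rr[1]))
v=(fl-fr);print("yaw flare",np.degrees(np.arctan2(-v[0],v[1])))
yaw=np.deg2rad(33.2);ex=np.array([np.cos(yaw),np.sin(yaw),0]);ey=np.array([-ex[1],ex[0],0])
m=(fl+fr)/2; C=m-.05*ex; C[2]=0; print("C from flare",C)
rm=(L[0]+L[1]+Rr[0]+Rr[1])/4; print("lateral rim",(rm-C)@ey)
# flap edge: intersect ray with box plane; radius 117
tl=ray(d,c(90,473),s);tr=ray(d,c(516,472),s)
for th in (1.45,1.55,1.6,1.65,1.7,1.8,1.9):
    P=C+ex*(-.075+.117*np.cos(th))+np.array([0,0,.072+.117*np.sin(th)])
    Q=np.array([P+.05*ey,P-.05*ey]); q=proj(d,Q,s); print(th,(q+.38-[260,0])*4.2)
E
```

```text
flare [ 0.6295 -0.0983  0.086 ] [ 0.6628 -0.1484  0.086 ] 0.06014907082502964
[array([ 0.6266, -0.0678,  0.07  ]), array([ 0.5286, -0.1327,  0.07  ])] yaw 33.514293630644964
[array([ 0.6902, -0.1635,  0.07  ]), array([ 0.5927, -0.2291,  0.07  ])] yaw 33.92568332767429
width 0.11484214643704468 0.11568593191703205
yaw flare 33.58430709198976
C from flare [ 0.6043 -0.1507  0.    ]
lateral rim -0.0008459399062416827
1.45 [[ 76.0965 458.3156]
 [514.6127 461.6562]]
1.55 [[ 77.0092 510.971 ]
 [512.3627 514.2951]]
1.6 [[ 77.7189 537.0079]
 [510.8897 540.319 ]]
1.65 [[ 78.5895 562.6705]
 [509.1989 565.9657]]
1.7 [[ 79.6137 587.8315]
 [507.3032 591.1079]]
1.8 [[ 82.0883 636.18  ]
 [502.9533 639.4108]]
1.9 [[ 85.0668 681.2116]
 [497.9618 684.3873]]
```

>>> servo_tool(plan=[{"turn": [0, 0, 0], "linear": [0.05, 0.008, 0], "grip": 0}, {"turn": [0, 0, 0], "linear": [0.05, 0, 0], "grip": 0}, {"turn": [0, 0, 0], "linear": [0.05, 0, 0], "grip": 0}, {"turn": [0, 0, 0], "linear": [0.05, 0, 0], "grip": 0}, {"turn": [0, 0, 0], "linear": [0, 0, 0], "grip": 0}])

```text
time_s: 2.3
ee_pos: [0.4873, -0.2327, 0.1385]
ee_rot: [0.678, 0.201, -0.677, 0.203]
wrist_force: [1.4, 0.4, 0.7]
gripper_width: 0.0003
```

```bash
cat >> h.py <<'E'
yaw=np.deg2rad(33.6);ex=np.array([np.cos(yaw),np.sin(yaw),0]);ey=np.array([-ex[1],ex[0],0]);C=np.array([.604,-.1505,0])
def bx(p): q=np.asarray(p)-C; return np.array([q@ex,q@ey,q[2]])
E
python3 look.py 2 wrist side top; python3 - <<'E'
from h import *
np.set_printoptions(precision=4,suppress=True)
s=state();p=bx(s["ee_pos"]);print(p)
for th in (1.3,1.1,.9,.7,.5,.3,.15,0):
    r=.055 if th>.6 else .055+.017*(.7-th)/.7
    t=np.array([-.075+r*np.cos(th)-.0015*np.sin(th)-.0075,0,.072+r*np.sin(th)+.0015*np.cos(th)+.011]); print(th,r,t,t-p);p=t
E
```

```text
2.3 [ 0.4873 -0.2327  0.1385] [1.3534 0.4244 0.6564] 0.0002979410838887738
[[ 0.0016  0.5478 -0.8366]
 [-0.0021 -0.8366 -0.5478]
 [-1.      0.0027 -0.0002]]
[-0.1405 -0.008   0.144 ]
1.3 0.055 [-0.0692  0.      0.1364] [ 0.0712  0.008  -0.0076]
1.1 0.055 [-0.0589  0.      0.1327] [ 0.0103  0.     -0.0037]
0.9 0.055 [-0.0495  0.      0.127 ] [ 0.0094  0.     -0.0057]
0.7 0.055 [-0.0414  0.      0.1196] [ 0.0081  0.     -0.0074]
0.5 0.05985714285714286 [-0.0307  0.      0.113 ] [ 0.0107  0.     -0.0066]
0.3 0.06471428571428571 [-0.0211  0.      0.1036] [ 0.0096  0.     -0.0095]
0.15 0.06835714285714285 [-0.0151  0.      0.0947] [ 0.006   0.     -0.0089]
0 0.07200000000000001 [-0.0105  0.      0.0845] [ 0.0046  0.     -0.0102]
```

View pics/side2.png

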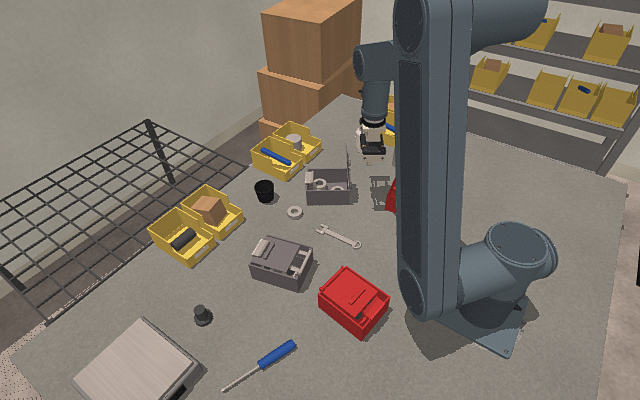

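View pics/wrist2.png

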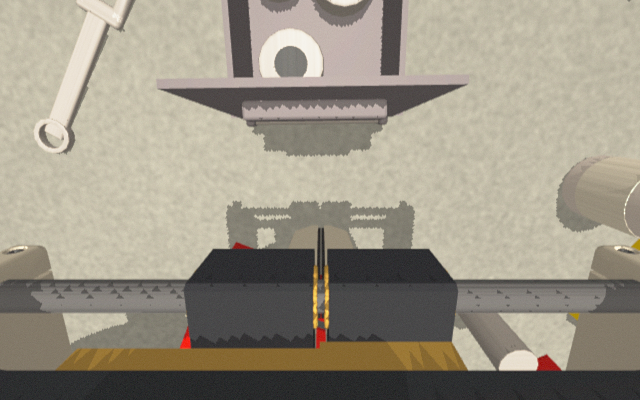

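```bash
python3 - <<'E'
from h import *
np.set_printoptions(precision=4,suppress=True)
for i in range(4):
    s=state();print(s["time_s"],bx(s["ee_pos"]),s["qvel"],s["wrist_force"])
    snapshot("top")
E
```

```text
2.45 [-0.1405 -0.008   0.144 ] [ 0.0094 -0.0164 -0.0148  0.0033 -0.0051  0.0017] [0.8537 0.1556 0.4531]
2.5 [-0.1401 -0.0082  0.1445] [ 0.0092 -0.006  -0.0012  0.0008 -0.0055  0.0015] [ 0.1701 -0.8544  0.4553]
2.55 [-0.1399 -0.0081  0.1446] [ 0.0079 -0.0012  0.0086  0.0003 -0.0067  0.0021] [-0.7387  0.2729  0.6092]
2.6 [-0.1398 -0.0078  0.1443] [ 0.0057  0.0044  0.0101  0.0024 -0.0039  0.0005] [ 1.0467 -0.2196  1.5857]
```

>>> servo_tool(plan=[{"turn": [0, 0, 0], "linear": [0.002, -0.004, -0.02], "grip": 0}, {"turn": [0, 0, 0], "linear": [0.003, -0.004, -0.02], "grip": 0}, {"turn": [0, 0, 0], "linear": [0, 0, 0], "grip": 0}, {"turn": [0, 0, 0], "linear": [0, 0, 0], "grip": 0}])

```text
time_s: 3.15
ee_pos: [0.523, -0.2064, 0.1436]
ee_rot: [0.682, 0.196, -0.673, 0.21]
wrist_force: [-0.3, -1.1, -0.7]
gripper_width: -0.0
```

```bash
python3 look.py 3 wrist side; python3 - <<'E'
from h import *; import pickle
s=pickle.load(open("d3.pkl","rb"))["s"];print(bx(s["ee_pos"]),bx(state()["ee_pos"]))
b=cv2.imread("pics/side3.png")[100:210,290:410]
cv2.imwrite("pics/c_s3.png",cv2.resize(b,None,fx=5,fy=5,interpolation=cv2.INTER_CUBIC))
E
```

```text
3.15 [ 0.523  -0.2064  0.1436] [-0.2895 -1.1374 -0.6637] -2.6528442104625533e-05
[[ 0.0179  0.5498 -0.8351]
 [-0.0141 -0.835  -0.55  ]
 [-0.9997  0.0217 -0.0072]]
[-0.09836951 -0.00173036  0.14356983] [-0.0985734  -0.00176783  0.14342629]
```

View pics/c_s3.png

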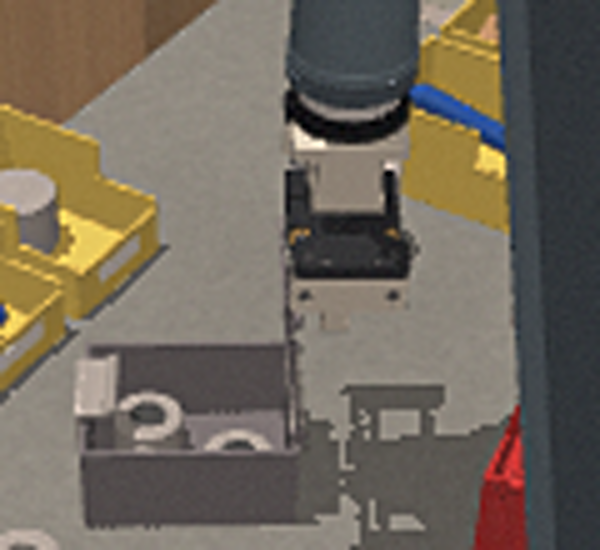

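View pics/wrist3.png

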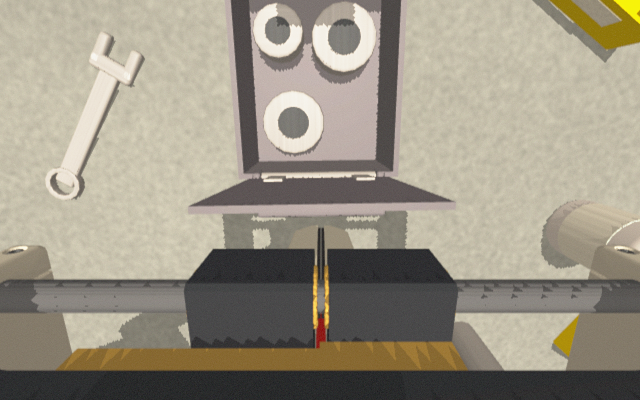

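```bash
python3 - <<'E'
from h import *; import pickle
np.set_printoptions(precision=4,suppress=True)
o=pickle.load(open("d3.pkl","rb"));s=o["s"];M=R.from_quat(s["ee_rot"]).as_matrix()
for a in (.011,0,-.008,-.073):print(a,(proj(o["side"],s["ee_pos"]+M@[a,0,0])-[290,100])*5)
for th in (1.4,1.5,1.6):
  Q=[C+ex*(-.075+.117*np.cos(th))+k*ey*.05+[0,0,.072+.117*np.sin(th)] for k in(1,-1)]
  print(th,(proj(o["side"],Q)-[290,100])*5,proj(o["wrist"],Q,s))
print(proj(o["wrist"],[C+ex*-.075+[0,0,.077]],s))
s=state();print(R.from_quat(s["ee_rot"]).as_matrix(),bx(s["ee_pos"]))
E
```

```text
0.011 [[332.2782 321.7411]]
0 [[333.1548 309.3614]]
-0.008 [[333.7995 300.2578]]
-0.073 [[339.2697 223.0083]]
1.4 [[273.0075 307.6872]
 [268.5632 214.5823]] [[181.4488 189.0391]
 [454.3342 186.4761]]
1.5 [[291.2082 305.8328]
 [285.7258 212.7409]] [[183.5426 220.614 ]
 [452.7939 217.5432]]
1.6 [[309.5093 305.4002]
 [302.9854 212.3022]] [[186.8441 250.2405]
 [449.962  246.7422]]
[[316.63   180.0992]]
[[ 0.0179  0.5491 -0.8356]
 [-0.0139 -0.8355 -0.5493]
 [-0.9997  0.0214 -0.0073]] [-0.0986 -0.0018  0.1434]
```

>>> servo_tool(plan=[{"turn": [0, -0.007, -0.02], "linear": [0.003, -0.002, -0.015], "grip": 0}, {"turn": [0, 0, 0], "linear": [0.003, 0, -0.014], "grip": 0}, {"turn": [0, 0, 0], "linear": [0.004, 0, -0.01], "grip": 0}, {"turn": [0, 0, 0], "linear": [0, 0, 0], "grip": 0}])

```text
time_s: 3.75
ee_pos: [0.5564, -0.1826, 0.1327]
ee_rot: [-0.677, -0.202, 0.678, -0.202]
wrist_force: [-0.2, -0.8, 0.7]
gripper_width: 0.0006
```

```bash
cat > st.py <<'E'
from h import *
np.set_printoptions(precision=4,suppress=True)
s=state();p=bx(s["ee_pos"]);M=R.from_quat(s["ee_rot"]).as_matrix()
print(s["time_s"],"box",p,"F",s["wrist_force"],"tilt y_z z_z",M[2,1],M[2,2],"yaw",np.degrees(np.arctan2(-M[1,2],-M[0,2])))
X=p[0]+.0075+.075;Z=p[2]-.011-.072
print("theta of corner",np.arctan2(Z,X)-np.arcsin(.0015/np.hypot(X,Z)),"r",np.hypot(X,Z))
E
python3 st.py; python3 look.py 4 side wrist >/dev/null; python3 -c "
import cv2
b=cv2.imread('pics/side4.png')[100:210,290:410]
cv2.imwrite('pics/c_s4.png',cv2.resize(b,None,fx=5,fy=5,interpolation=cv2.INTER_CUBIC))"
```

```text
3.75 box [-0.0574 -0.0004  0.1327] F [-0.1635 -0.756   0.686 ] tilt y_z z_z -7.384715973901557e-05 0.0004435669192413491 yaw 33.25683739888456
theta of corner 1.0756611486534438 r 0.055673612845731114
```

View pics/c_s4.png

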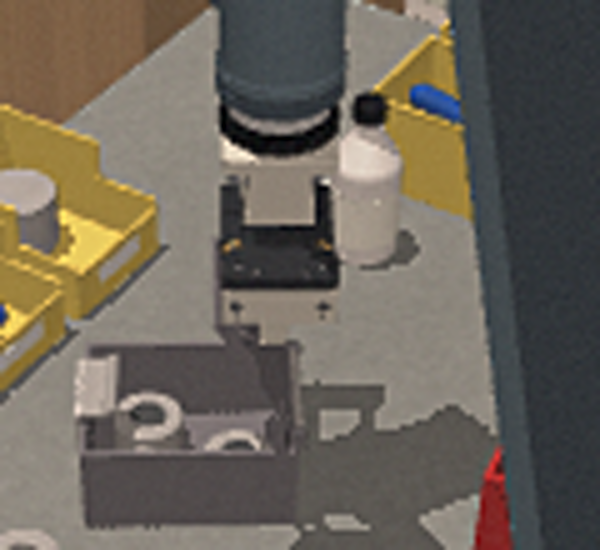

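View pics/wrist4.png

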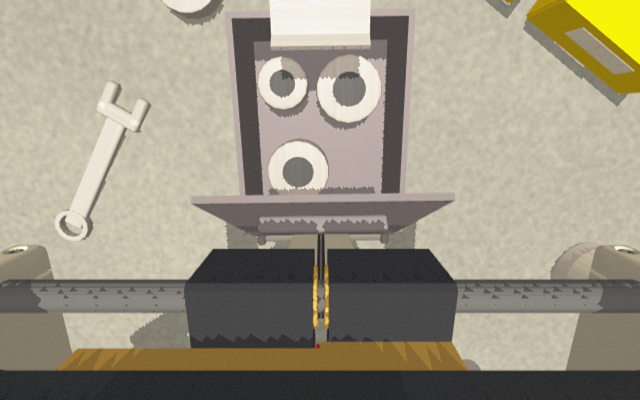

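>>> servo_tool(plan=[{"turn": [0, 0, 0], "linear": [0.006, 0, -0.009], "grip": 0}, {"turn": [0, 0, 0], "linear": [0.0075, 0, -0.008], "grip": 0}, {"turn": [0, 0, 0], "linear": [0.005, 0, -0.006], "grip": 0}, {"turn": [0, 0, 0], "linear": [0, 0, 0], "grip": 0}])

```text
time_s: 4.35
ee_pos: [0.5759, -0.1698, 0.1131]
ee_rot: [-0.677, -0.202, 0.678, -0.202]
wrist_force: [1.0, 0.4, 0.5]
gripper_width: 0.0002
```

```bash
python3 st.py; python3 look.py 5 side wrist >/dev/null; python3 -c "
import cv2
b=cv2.imread('pics/side5.png')[100:210,290:410]
cv2.imwrite('pics/c_s5.png',cv2.resize(b,None,fx=5,fy=5,interpolation=cv2.INTER_CUBIC))"
```

```text
4.35 box [-0.0341 -0.0005  0.1131] F [0.9693 0.4117 0.5369] tilt y_z z_z -9.770693208804859e-05 0.0009943487120329664 yaw 33.192276154298554
theta of corner 0.5304843959754451 r 0.05703576734467179
```

View pics/wrist5.png

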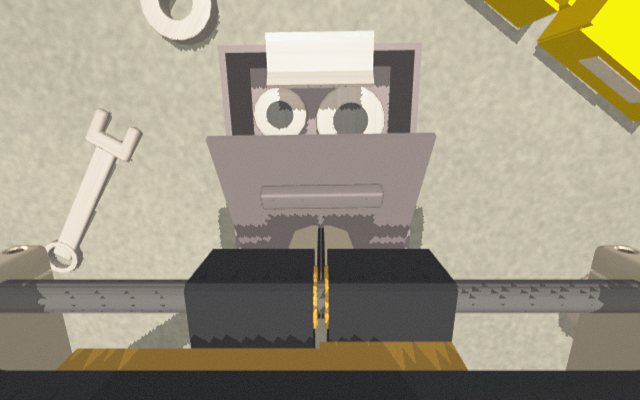

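>>> servo_tool(plan=[{"turn": [0, 0, 0], "linear": [0.009, 0, -0.011], "grip": 0}, {"turn": [0, 0, 0], "linear": [0.009, 0, -0.006], "grip": 0}, {"turn": [0, 0, 0], "linear": [0.009, 0, -0.004], "grip": 0}, {"turn": [0, 0, 0], "linear": [0, 0, 0], "grip": 0}])

```text
time_s: 4.95
ee_pos: [0.5947, -0.1582, 0.0849]
ee_rot: [-0.678, -0.201, 0.678, -0.202]
wrist_force: [-0.2, -0.3, 0.9]
gripper_width: 0.0005
```

```bash
python3 st.py; python3 look.py 6 side wrist >/dev/null; python3 -c "
import cv2
b=cv2.imread('pics/side6.png')[100:210,290:410]
cv2.imwrite('pics/c_s6.png',cv2.resize(b,None,fx=5,fy=5,interpolation=cv2.INTER_CUBIC))"
```

```text
4.95 box [-0.0121 -0.0013  0.0849] F [-0.2403 -0.2853  0.8782] tilt y_z z_z 0.0010226307416684177 0.0006549610150520871 yaw 33.15611128860719
theta of corner 0.006319492363421171 r 0.0704705188924569
```

View pics/wrist6.png

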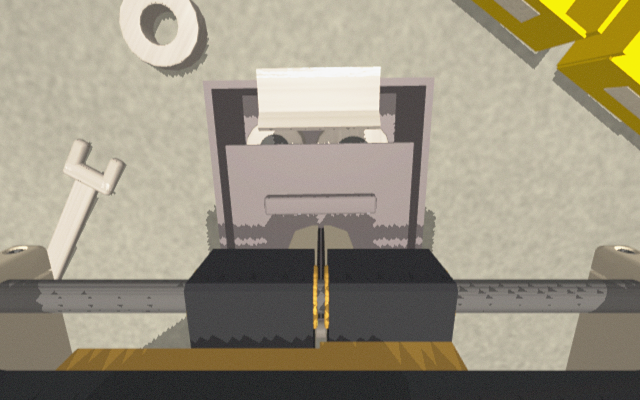

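View pics/c_s6.png

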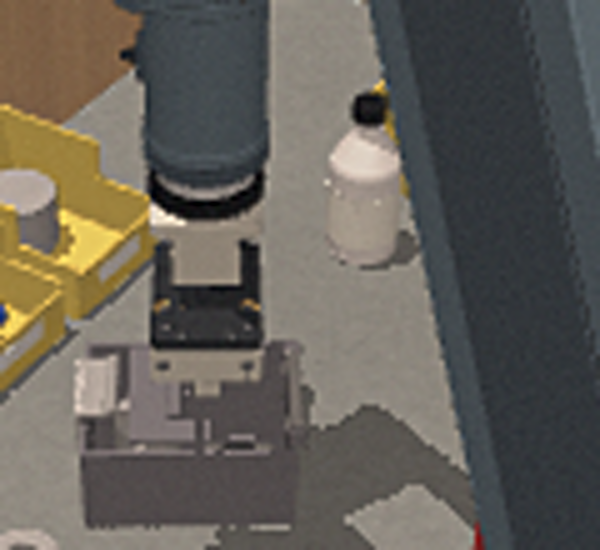

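>>> servo_tool(plan=[{"turn": [0, 0, 0], "linear": [0.003, 0, 0], "grip": 0}, {"turn": [0, 0, 0], "linear": [0.003, 0, 0], "grip": 0}])

```text
time_s: 5.3
ee_pos: [0.5955, -0.1586, 0.0823]
ee_rot: [0.679, 0.201, -0.677, 0.203]
wrist_force: [-4.2, 3.1, 17.4]
gripper_width: 0.0005
```

```bash
python3 st.py; python3 look.py 7 wrist>/dev/null; python3 - <<'E'
from h import *; import pickle
np.set_printoptions(precision=1,suppress=True)
o=pickle.load(open("d7.pkl","rb"));s=o["s"]
for th in (0,.05,.1):
  f=lambda x,y,z:C+ex*(-.075+x*np.cos(th)-z*np.sin(th))+ey*y+[0,0,.072+x*np.sin(th)+z*np.cos(th)]
  print(th,proj(o["wrist"],[f(.117,.05,.0015),f(.117,-.05,.0015),f(.08,.03,.0015),f(.09,.03,.0095),f(.08,-.03,.0015)],s).tolist())
b=cv2.imread('pics/wrist7.png')[50:250,200:440]
cv2.imwrite('pics/c_w7.png',cv2.resize(b,None,fx=3,fy=3,interpolation=cv2.INTER_CUBIC))
E
```

```text
5.3 box [-0.0115 -0.002   0.0823] F [-4.2182  3.062  17.3693] tilt y_z z_z 0.003689478700412918 -0.0016658232504159765 yaw 33.13214588813705
theta of corner -0.031033825492058388 r 0.07095442936897717
0 [[220.5732530239099, 146.66625106421006], [412.33575972424933, 144.93678551592217], [262.922146847402, 213.85869099873312], [259.12674939210297, 200.33692696754903], [371.63870397420555, 212.84400637728058]]
0.05 [[217.03094593022016, 148.30860223130696], [415.677340296686, 146.51556374167498], [261.635519217264, 216.48685589282138], [257.5257247654461, 203.86251985721418], [372.8374958958533, 215.44762005329352]]
0.1 [[213.29544737356105, 150.67278125381713], [419.21224197060104, 148.81188505905578], [260.3154543475417, 219.58785252503696], [255.87873588573558, 207.99608296167204], [374.0745046865114, 218.52308425890175]]
```

View pics/c_w7.png

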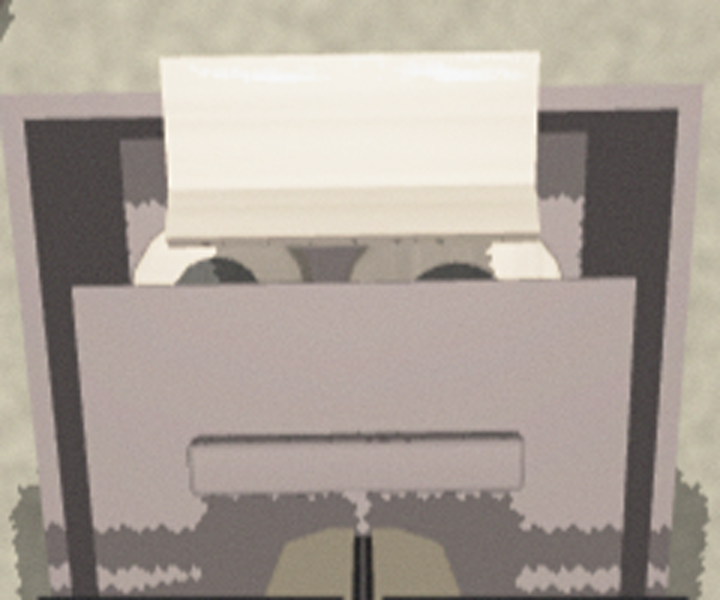

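>>> servo_tool(plan=[{"turn": [0, 0, 0], "linear": [0.001, -0.001, -0.005], "grip": 0}, {"turn": [0, 0, 0], "linear": [0.001, -0.001, -0.005], "grip": 0}, {"turn": [0, 0, 0], "linear": [0.001, 0, -0.005], "grip": 0}])

```text
time_s: 5.72
ee_pos: [0.608, -0.1497, 0.084]
ee_rot: [0.68, 0.199, -0.676, 0.204]
wrist_force: [-1.7, 1.0, 4.1]
gripper_width: 0.0002
```

```bash
python3 st.py; python3 look.py 8 wrist>/dev/null; python3 - <<'E'
from h import *
b=cv2.imread('pics/wrist8.png')[50:250,200:440]
cv2.imwrite('pics/c_w8.png',cv2.resize(b,None,fx=3,fy=3,interpolation=cv2.INTER_CUBIC))
E
python3 st.py
```

```text
5.725 box [ 0.0038 -0.0015  0.084 ] F [-1.7112  1.0408  4.1396] tilt y_z z_z 0.008594812380756933 -0.004147153934505876 yaw 33.08602508297448
theta of corner -0.005251368329174907 r 0.08630288618214549
5.775 box [ 0.0044 -0.0014  0.0839] F [-1.3387  1.1008  5.4217] tilt y_z z_z 0.008561891209625416 -0.004656907096378865 yaw 33.09941345329995
theta of corner -0.00644898163492133 r 0.08694301470904708
```

View pics/c_w8.png

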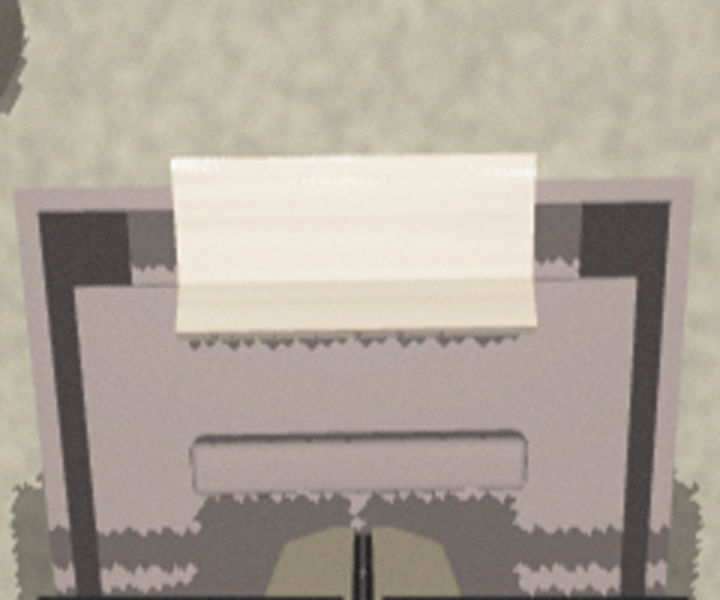

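>>> servo_tool(plan=[{"turn": [0, -0.002, -0.004], "linear": [0.001, -0.001, -0.005], "grip": 0}, {"turn": [0, -0.002, -0.004], "linear": [0.001, 0, -0.005], "grip": 0}])

```text
time_s: 6.02
ee_pos: [0.617, -0.1437, 0.0834]
ee_rot: [0.679, 0.201, -0.677, 0.202]
wrist_force: [-1.9, 0.3, 8.1]
gripper_width: 0.0005
```

```bash
python3 st.py; python3 look.py 9 wrist>/dev/null; python3 - <<'E'
from h import *
b=cv2.imread('pics/wrist9.png')[50:250,200:440]
cv2.imwrite('pics/c_w9.png',cv2.resize(b,None,fx=3,fy=3,interpolation=cv2.INTER_CUBIC))
E
python3 st.py
```

```text
6.025 box [ 0.0146 -0.0015  0.0834] F [-1.8821  0.3257  8.0572] tilt y_z z_z 0.0027114246922728125 -0.0013561758196777435 yaw 33.08015273819842
theta of corner -0.011059554942167297 r 0.09710845704051026
6.075 box [ 0.0152 -0.0015  0.0834] F [-1.0114  1.2024  7.1432] tilt y_z z_z 0.002621639251651209 -0.0017254174124375077 yaw 33.08588919895139
theta of corner -0.011482856510563839 r 0.0976851963954101
```

View pics/c_w9.png

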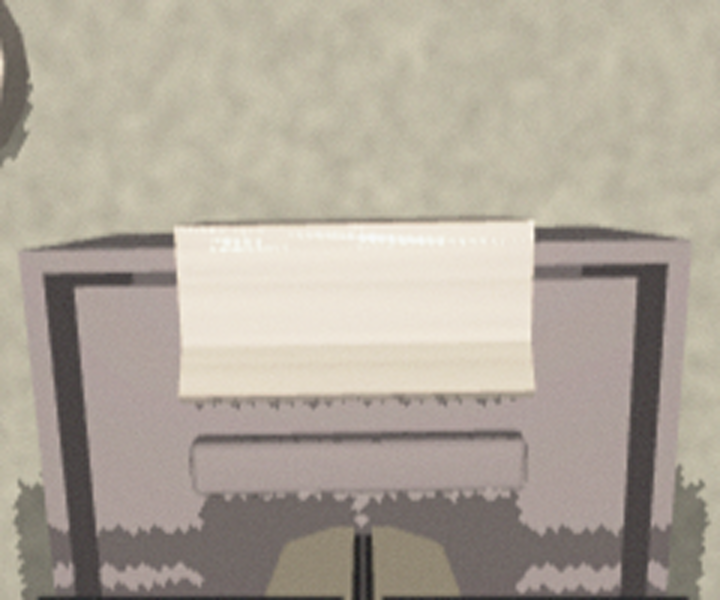

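>>> servo_tool(plan=[{"turn": [0, 0, -0.002], "linear": [0, -0.001, -0.003], "grip": 0}, {"turn": [0, 0, 0], "linear": [0.0003, 0, -0.003], "grip": 0}])

```text
time_s: 6.32
ee_pos: [0.6216, -0.1404, 0.0837]
ee_rot: [0.678, 0.201, -0.678, 0.202]
wrist_force: [-3.3, -1.5, 4.3]
gripper_width: 0.0006
```

```bash
python3 st.py; python3 look.py 10 wrist>/dev/null; python3 - <<'E'
from h import *
b=cv2.imread('pics/wrist10.png')[50:250,200:440]
cv2.imwrite('pics/c_w10.png',cv2.resize(b,None,fx=3,fy=3,interpolation=cv2.INTER_CUBIC))
E
python3 st.py
```

```text
6.325 box [ 0.0202 -0.0013  0.0837] F [-3.2675 -1.5462  4.2692] tilt y_z z_z 0.0016606723222735709 -7.19204056300049e-06 yaw 33.08805606282781
theta of corner -0.007825631698477187 r 0.1027231217697657
6.375 box [ 0.0205 -0.0013  0.0837] F [-4.0159 -1.2728  5.1744] tilt y_z z_z 0.0017100980802106092 -0.00022971145503757062 yaw 33.0903895491573
theta of corner -0.008245386943905616 r 0.10303609615206323
```

View pics/c_w10.png

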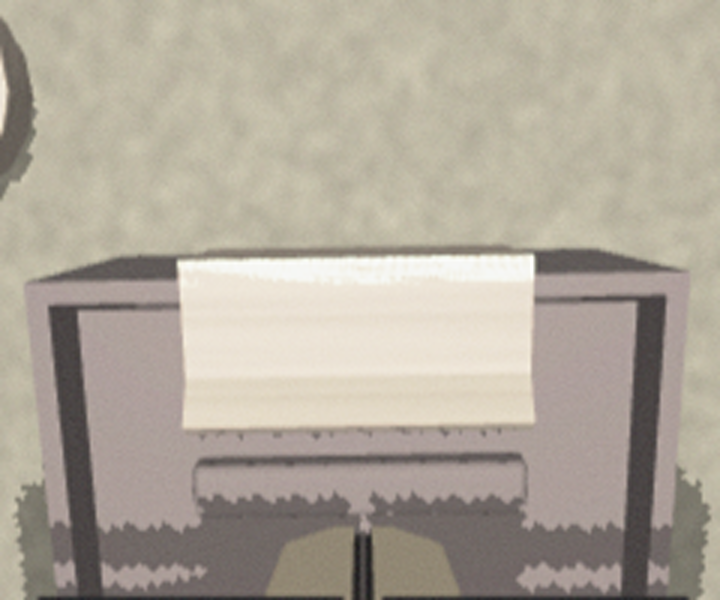

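>>> servo_tool(plan=[{"turn": [0, 0, 0], "linear": [0, 0, -0.003], "grip": 0}, {"turn": [0, 0, 0], "linear": [0.0003, 0, -0.0025], "grip": 0}])

```text
time_s: 6.62
ee_pos: [0.6258, -0.138, 0.0834]
ee_rot: [-0.678, -0.201, 0.678, -0.202]
wrist_force: [-6.7, -4.2, 5.4]
gripper_width: 0.0004
```

```bash
python3 st.py; python3 look.py 11 wrist top>/dev/null; python3 - <<'E'
from h import *
b=cv2.imread('pics/wrist11.png')[50:250,200:440]
cv2.imwrite('pics/c_w11.png',cv2.resize(b,None,fx=3,fy=3,interpolation=cv2.INTER_CUBIC))
E
python3 st.py
```

```text
6.625 box [ 0.0251 -0.0016  0.0834] F [-6.7476 -4.1964  5.3605] tilt y_z z_z 0.0016870781705393134 0.0014619809228421446 yaw 33.07831473246247
theta of corner -0.01051691097712332 r 0.10757455612367105
6.725 box [ 0.025  -0.0017  0.0833] F [-3.218  -1.9633  5.6474] tilt y_z z_z 0.0017716682246426418 0.0016822654065688364 yaw 33.09137081210618
theta of corner -0.010774424427143839 r 0.10752800363814784
```

View pics/c_w11.png

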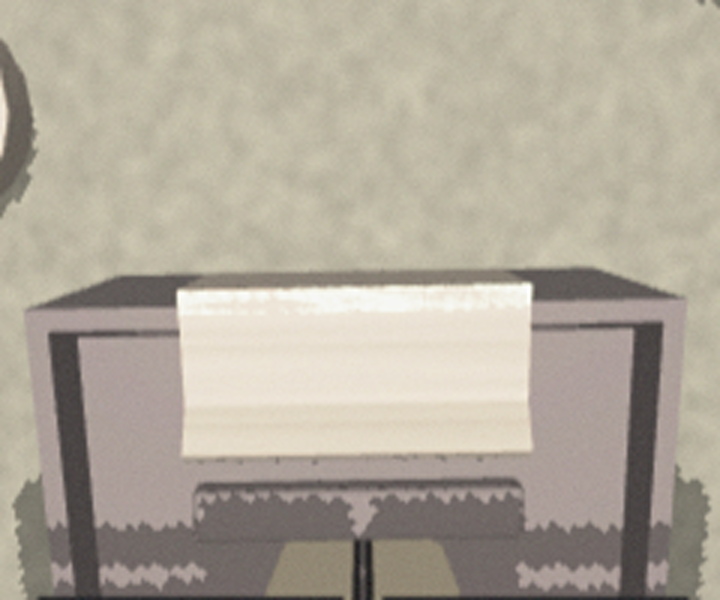

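>>> servo_tool(plan=[{"turn": [0, 0, 0], "linear": [0.0005, 0, -0.0015], "grip": 0}, {"turn": [0, 0, 0], "linear": [0.0005, 0, -0.001], "grip": 0}])

```text
time_s: 6.98
ee_pos: [0.6259, -0.1382, 0.0825]
ee_rot: [-0.676, -0.2, 0.68, -0.203]
wrist_force: [-5.7, -2.5, 8.7]
gripper_width: 0.0003
```

```bash
python3 st.py; python3 look.py 12 wrist >/dev/null; python3 - <<'E'
from h import *; import pickle
np.set_printoptions(precision=4,suppress=True)
# ridge top far edge & flare edge in both frames
for k in (11,12):
    o=pickle.load(open(f"d{k}.pkl","rb"));g=cv2.cvtColor(o["wrist"]["frame"],cv2.COLOR_RGB2GRAY).astype(int)
    print(k,bx(o["s"]["ee_pos"]),g[140:232,285].tolist())
E
```

```text
6.975 box [ 0.0251 -0.0019  0.0825] F [-5.705  -2.4801  8.7248] tilt y_z z_z 0.0012533940954730927 0.006327720332738214 yaw 33.104546178947395
theta of corner -0.01867153103014614 r 0.10760076740913997
11 [ 0.0251 -0.0016  0.0834] [167, 136, 130, 130, 131, 147, 203, 240, 244, 240, 232, 231, 230, 233, 236, 231, 229, 228, 228, 226, 227, 223, 228, 224, 227, 225, 223, 224, 226, 226, 227, 228, 228, 229, 229, 227, 226, 227, 227, 226, 227, 227, 229, 229, 227, 222, 216, 216, 215, 217, 217, 212, 212, 217, 217, 219, 220, 220, 219, 219, 221, 205, 166, 156, 161, 163, 166, 163, 163, 157, 128, 94, 94, 113, 123, 115, 109, 106, 105, 108, 109, 107, 107, 106, 105, 105, 109, 107, 102, 101, 102, 107]
12 [ 0.0251 -0.0019  0.0825] [160, 131, 130, 127, 130, 135, 215, 246, 245, 246, 245, 244, 243, 242, 236, 230, 229, 228, 226, 228, 225, 224, 225, 227, 227, 224, 223, 225, 223, 227, 228, 229, 228, 228, 227, 226, 227, 227, 226, 228, 226, 226, 230, 230, 229, 222, 216, 216, 214, 218, 219, 215, 213, 215, 215, 217, 219, 221, 220, 221, 222, 215, 189, 155, 158, 163, 165, 160, 162, 166, 139, 92, 88, 113, 139, 133, 112, 107, 106, 104, 108, 109, 110, 109, 105, 105, 104, 107, 109, 102, 96, 104]
```

>>> servo_tool(plan=[{"turn": [0, 0, 0], "linear": [-0.004, 0, 0.002], "grip": 0}, {"turn": [0, 0, 0], "linear": [-0.02, 0, 0], "grip": 0}, {"turn": [0, 0, 0], "linear": [-0.05, 0, 0.02], "grip": 0}, {"turn": [0, 0, 0], "linear": [-0.05, 0, 0.05], "grip": 0}, {"turn": [0, 0, 0], "linear": [-0.04, 0, 0.05], "grip": 0}, {"turn": [0, 0, 0], "linear": [0, 0, 0.05], "grip": 0}, {"turn": [0, 0, 0], "linear": [0, 0, 0], "grip": 0}, {"turn": [0, 0, 0], "linear": [0, 0, 0], "grip": 0}])

```text
time_s: 8.02
ee_pos: [0.4862, -0.2283, 0.2426]
ee_rot: [-0.676, -0.203, 0.679, -0.201]
wrist_force: [1.5, 0.8, 0.8]
gripper_width: 0.0006
```

```bash
python3 st.py; python3 look.py 13 wrist side top; python3 - <<'E'
from h import *
a=cv2.imread("pics/top13.png")[145:245,210:380]; b=cv2.imread("pics/side13.png")[135:215,290:390]; c=cv2.imread('pics/wrist13.png')[0:200,220:420]
cv2.imwrite("pics/c_t13.png",cv2.resize(a,None,fx=4.7,fy=4.7,interpolation=cv2.INTER_CUBIC))
cv2.imwrite("pics/c_s13.png",cv2.resize(b,None,fx=7,fy=7,interpolation=cv2.INTER_CUBIC))
cv2.imwrite("pics/c_w13.png",cv2.resize(c,None,fx=3,fy=3,interpolation=cv2.INTER_CUBIC))
E
```

```text
8.025 box [-0.1412  0.0004  0.2426] F [1.4588 0.7785 0.787 ] tilt y_z z_z -0.002408591247697378 0.002730522601504158 yaw 33.193107102606334
theta of corner 1.9144821385749116 r 0.1700069852260173
8.025 [ 0.4862 -0.2283  0.2426] [1.4588 0.7785 0.787 ] 0.000584220806124175
[[-0.0036  0.5475 -0.8368]
 [ 0.0005 -0.8368 -0.5475]
 [-1.     -0.0024  0.0027]]
```

View pics/c_s13.png

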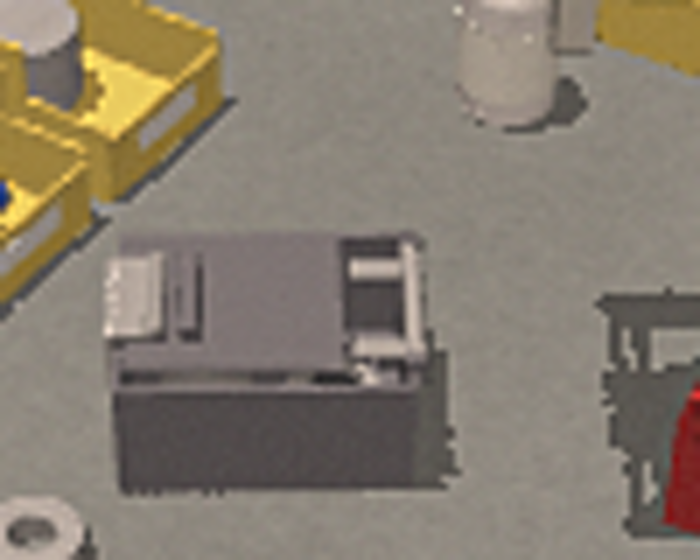

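View pics/c_w13.png

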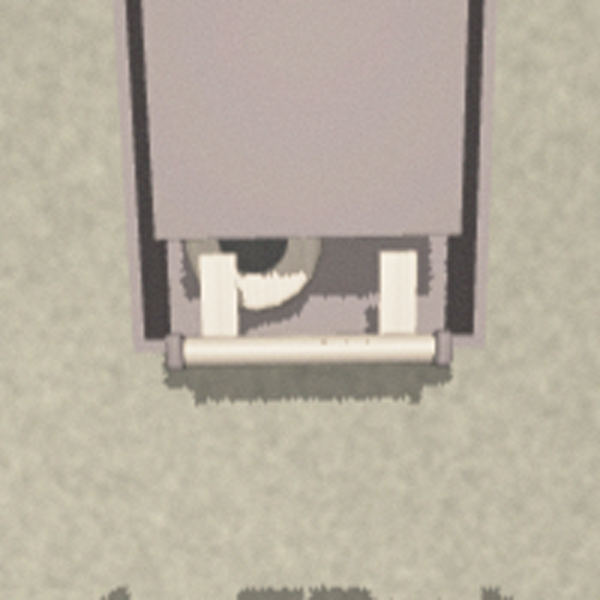

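View pics/top13.png

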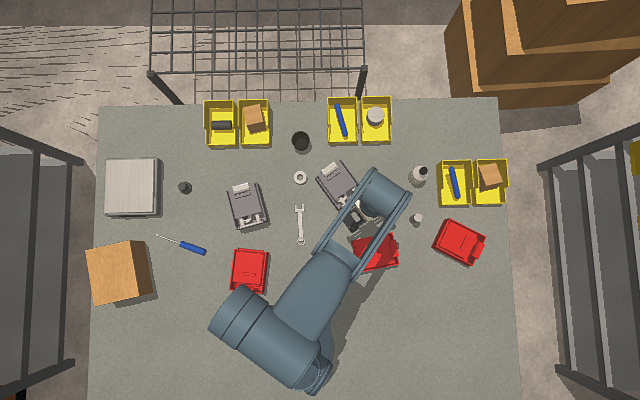

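```bash
python3 - <<'E'
from h import *; import pickle
np.set_printoptions(precision=4,suppress=True)
o=pickle.load(open("d13.pkl","rb"));s=o["s"];d=o["wrist"]
c=lambda x,y:(x/3+220-.33,y/3-.33)
e=[bx(onz(d,c(x,236),.0735,s)) for x in(155,462)]; p=[bx(onz(d,c(x,350),.074,s)) for x in(185,435)]
print(e,p,"edge-pin",e[0][0]-p[0][0],e[1][0]-p[1][0])
a=cv2.imread("pics/side0.png").astype(int);b=cv2.imread("pics/side13.png").astype(int)
m=(abs(a-b).max(2)>40)[180:210,295:360]; print("changed px on box lower wall",m[12:].sum())
t0=cv2.imread("pics/top0.png").astype(int);t1=cv2.imread("pics/top13.png").astype(int)
for n,(x,y) in dict(shut=(248,203),bearing=(300,177),wrench=(300,223),coupling=(185,187),driver=(182,245),bottle=(420,174),roller=(417,218),cup=(300,141)).items():
    print(n,(abs(t0-t1).max(2)>50)[y-22:y+22,x-22:x+22].sum())
E
```

```text
[array([-0.0384,  0.0486,  0.0735]), array([-0.0392, -0.0516,  0.0735])] [array([-0.0745,  0.0402,  0.074 ]), array([-0.0752, -0.0438,  0.074 ])] edge-pin 0.03615090148909931 0.036003110446517786
changed px on box lower wall 41
shut 0
bearing 12
wrench 4
coupling 0
driver 0
bottle 58
roller 79
cup 0
```

```bash
python3 - <<'E'
import cv2,numpy as np
f=lambda k:cv2.resize(cv2.imread(f"pics/top{k}.png")[160:235,390:445],None,fx=6,fy=6)
cv2.imwrite("pics/c_cmp.png",np.hstack([f(0),f(13)]))
E
```

```text
(no output)
```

View pics/c_cmp.png

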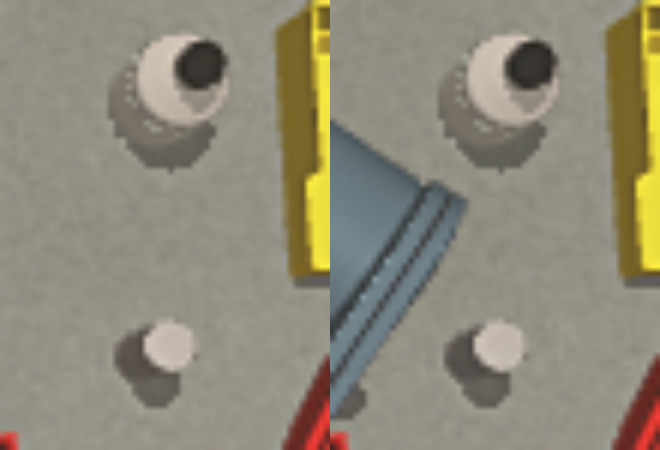

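The bottle and roller have not moved; only the arm shows up as a difference. I'm handing in.

```bash
python3 -c "
from bench import finish_job
print(finish_job())"
```

```text
the job is handed in; nothing more can be done
None
```

The open box is shut. I swung its flap flat with the closed fingertips and, keeping it pressed down, slid it home under the lip. Then I lifted clear and handed in about 8 s into the 40 s allowed.

**What differed from the plan:** most of the slide came from the fingertips dragging the flap by friction, not from pushing the ridge. The fingers reached the ridge only for the last push. By then the flap was against its stop, and it did not move under about 6–8 N.

**Last checks, with the robot clear:**
- **Tuck:** the flap's hinge-side edge measured 36.0–36.2 mm from the pin. That is 8 mm plus the full 28 mm of tuck.
- **Stays shut:** the flap stayed flat under the lip after I let go.
- **Box position:** the pin measured at box x = -74.5 to -75.2 mm. With the box's near corners looking the same in the side view, I take it that the box did not move.
- **Other things:** before-and-after top views show the shut box, coupling, screwdriver and cup unchanged. The few changed pixels at the bearing and wrench I put down to noise. The changes near the bottle and roller were only the arm in view.
- **Forces:** the highest wrist force I read was about 18 N, while pressing down. I read it only at the end of each move, so a short peak could have been missed.

No check failed.

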